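# Wedge up the caliper track to free its levelling screws

## Task

The caliper track's two brass levelling screws have to be turned without load: pick up the orange levelling wedge and push it, lying flat on the counter, thin end first under the middle of the track's screw end until both brass feet just lift off the counter, by no more than 5 mm. Finish still gripping the wedge there, so that the wedge alone carries that end and your hand does not touch the track. Do not shove the track along or shift its sliding jaw, and leave everything else on the counter alone.

Things in the scene. Friction and masses are not known exactly. Their poses are not given: they have to be found in the camera images.
- wedge: Loose smooth orange plastic levelling wedge, 140 x 36 mm, 90 g, flat underneath, vertical flanks, slippery (friction about 0.25 on the track). Origin: centre of its underside; x points from the thick butt (27 mm high, x = -70 mm) to the thin toe (4 mm high, x = +70 mm), z up. Top slopes evenly, 1 mm rise in 6 mm. Starts flat on the counter.
- wedge_toe (a point): Middle of the toe's lower edge, 70 mm ahead of the wedge's origin; axes as the wedge's.
- track: Loose caliper slide track: wooden bar 420 x 70 mm, 0.8 to 1.2 kg in all. Origin: on the counter under its middle; x along the bar from the brass screw end (-210 mm) to the fixed-jaw end (+210 mm), z up. Bar underside 12 mm above the counter, side rails to 43 mm, fixed jaw to 109 mm. Stands on two gripping rubber pads (x +180, y +-24 mm) and two brass levelling feet.
- track_end (a point): Middle of the lower edge of the end face at the screw end, 12 mm above the counter while the feet stand; axes as the track's: x points in under the bar. The space under the bar is open from here to the pads, 96 mm wide between the feet.
- foot_l: Brass levelling foot at track x = -165 mm, y = +60 mm: disc 24 mm wide and 4 mm thick on a screw with a knurled head (top at 52 mm), in a wooden ear that reaches 80 mm out from the bar's middle line (track x -187 to -143 mm). Fixed to the track. Origin: centre of the disc's underside, at counter height while it stands.
- foot_r: The other levelling foot, the same, at track x = -165 mm, y = -60 mm.
- jaw (a joint): Sliding beech jaw on the track: 0 to 0.17 m, growing towards the fixed jaw; at 0 its block spans track x -92 to -28 mm. It slides stiffly (about 2.5 N).
- jaw_top (a point): Top of the sliding jaw's upright, 120 mm above the counter.
- cell: Bystander: navy plastic cubic frame, 120 mm cube of 10 mm bars. Origin: centre of its underside.
- spacer: Bystander: aluminium spacer block 60 x 40 x 25 mm. Origin: centre of its underside.
- hammer: Bystander: small brass hammer with rosewood grip, 170 mm long, lying along its x. Origin: under its middle.
- crystal: Bystander: violet hexagonal crystal model, 44 mm wide, 78 mm high. Origin: centre of its underside.
- ball0_center (a point): Bystander: centre of a lime acrylic sphere, 36 mm across, in compartment 1 of a dark wooden tray.
- ball1_center (a point): Bystander: centre of a lime acrylic sphere, 36 mm across, in compartment 2 of a dark wooden tray.
- ball2_center (a point): Bystander: centre of a lime acrylic sphere, 36 mm across, in compartment 3 of a dark wooden tray.
- ball3_center (a point): Bystander: centre of a lime acrylic sphere, 36 mm across, in compartment 4 of a dark wooden tray.
- ball4_center (a point): Bystander: centre of a lime acrylic sphere, 36 mm across, in compartment 5 of a dark wooden tray.
There are look-alikes about, which are no part of the job. Of the things that look like the wedge, take the one that is farthest to the robot's left at the start.

How it is judged:
By the outcome, as a careful person would: the job done as asked, in the order asked, and still so for the second after the job is handed in, while the arm keeps its last pose, push and grip.
It also fails if it takes over 35 s, if anything falls off the work surface, if the arm or the gripper's body presses on something with over 40 N, if the wrist force passes 120 N, or if a joint passes its speed limit or range.

## Robot

A 7-joint arm with a two-finger parallel gripper is mounted at the origin on the work surface. World frame = base frame: x ahead of the robot, y to its left, z up, the work surface at z = 0. Lengths are in m, angles in rad, forces in N, time in s.
With the tool pointing down it reaches from about 0.425 to 0.925 m from the base axis. Payload 6.8 kg.
Tool frame: the origin (TCP) lies on the mounting face of the last link; the fingertips stand 173 mm ahead of it and the grasp point (between the pads) lies 155 mm ahead of it; z points along the fingers, y is the line along which they close (so a half turn about z gives the same grasp; the last joint's range is limited). The gripper opens to 85 mm and grips with 20 to 120 N. Pads are 22 mm wide; open, the fingers measure 114 mm over their backs; the gripper's body (76 mm by 85 mm) begins 54 mm behind the grasp point. The pads swing forward as they close: fully open they stand 13 mm farther back than shut.
Start: joints at [1.058, 0.477, 0.022, 1.555, -0.011, 1.109, -0.083], TCP at [0.266, -0.62, 0.405] pointing down, gripper open.
Joint ranges: [-2.96, 2.96], [-0.34, 2.1], [-1.41, 1.46], [0.24, 2.44], [-1.37, 4.51], [0.17, 1.92], [-2.96, 2.96]. Speed limits (rad/s): [2.39, 2.39, 3.14, 3.14, 3.14, 3.14, 3.14].

## Interface

Orientations are given as a rotation vector (axis times angle).
In Python, from bench import r gives the robot as it stands.
- The arm moves only by the tool carry_out, never from a script. Its argument "moves" is a list of rows, each a list of 5 numbers: the shift along the tool's x, y, z in m, then the turn about the tool's z in rad, then the finger opening in m, from 0 to 0.0854. In form: [[dx, dy, dz, roll, claw], ...]. A call has exactly 8 rows; each row is the pose to reach, as a shift and turn from the pose commanded when the call began, along the tool's axes at that moment; what a row does not reach only later rows make up. A row lasts 1/10 s, in which the tool goes at most 50 mm and 8.59 degrees, less where a joint would pass 70% of its speed; a pose out of reach is approached as far as the arm can. A call with a gripper value outside its range is refused whole. The fingers move at their own pace and stop on an object; "force" is the grip in N (left out, the last holds). Time passes only in rows, so rows that repeat a pose let the fingers close, or fill a call up. It gives the time, the measured TCP pose, the force, the opening and the grip force at its end, in the units of the state.
- r.get_obs(): the state, without advancing time (a new reading comes with each control period).
- r.grab_frame(name): name is "scene" or "top" or "wrist"; returns the picture (384x512x3 uint8, red, green, blue); there is no depth.
- r.calibration(name): a dict with "fx", "fy", "cx", "cy" (pixels), "rvec" (rotation vector, rad) and "tvec" (3), from world to camera coordinates, as OpenCV has them. Camera axes: x right, y down, z forward; pixel columns grow to the right and rows downward; lengths in m; the calibration is good to about 2 mm. A picture is of the moment at which its call begins: read the wrist's pose just before it. calibration takes no time and is no camera call; for the wrist camera it gives the pose at the moment of the call.
- r.hand_in(): hands the job in; it is judged then, once.
The state is a dict: "clock": time; "joints": joint angles; "qvel": joint speeds; "tau": joint torques, N m; "tcp_pos": TCP position; "orientation": TCP orientation; "contact_force": force on the tool from outside, world axes, zero at the start; "moment": the same for the moment, N m; "grip_width": finger opening in m; "gripper_force": force on a finger pad.
Only numpy, scipy, OpenCV 4.12 (cv2) and the standard library are available. Lean on these libraries where they do the work, as an engineer would, in place of code of your own. Each camera call takes 0.05 s, during which the arm holds its last target. There are 200 camera calls.

## Working session

There is one attempt and no reset: what is moved stays moved. The work goes in short steps, Python scripts to look and compute and a tool call to move; the robot and the scene stay as the last step left them, time stands still between calls to the robot, and variables do not carry over. Pictures are saved under pics/ and viewed, at most 10 in all, crops included, and the job is handed in when it is done.

Besides the shell and the picture viewer there is one more tool, called after "Call:" as a command line: name --pt "numbers of a row" for each row, then --argument value for the rest. carry_out: Moves the arm, as the interface text tells. Its arguments: {"type":"object","properties":{"moves":{"type":"array","items":{"type":"array","items":{"type":"number"}}},"force":{"type":"number"}},"required":["moves"]}

```bash
mkdir -p pics; ls
python3 - <<'E'
from bench import r
import cv2,numpy as np
o=r.get_obs();print({k:np.round(v,3) for k,v in o.items()})
for n in("scene","top"):
    c=r.calibration(n);print(n,c)
    f=r.grab_frame(n);cv2.imwrite(f"pics/{n}0.png",cv2.cvtColor(f,cv2.COLOR_RGB2BGR))
E
```

```text
pics
{'clock': np.float64(0.0), 'joints': array([ 1.058,  0.478,  0.022,  1.556, -0.011,  1.109, -0.083]), 'qvel': array([ 0.   ,  0.001,  0.001, -0.001,  0.001, -0.001, -0.001]), 'tau': array([-1.0000e-03, -5.9646e+01,  1.6080e+00, -2.8119e+01,  1.3000e-02,
        9.0000e-03, -0.0000e+00]), 'tcp_pos': array([ 0.266, -0.62 ,  0.404]), 'orientation': array([-3.076e+00, -6.310e-01,  1.000e-03]), 'contact_force': array([ 0.14 , -0.195,  0.176]), 'moment': array([-0.063,  0.044, -0.017]), 'gripper_force': np.float64(0.0), 'grip_width': np.float64(0.085)}
scene {'fx': 426.02229032316995, 'fy': 426.02229032316995, 'cx': 256.6650465963802, 'cy': 195.19373861702817, 'rvec': array([ 1.82351266,  1.96132046, -0.6095645 ]), 'tvec': array([ 0.02530648, -0.37920057,  1.65044954])}
top {'fx': 436.8430060454063, 'fy': 436.8430060454063, 'cx': 258.4096874970733, 'cy': 191.99890615951358, 'rvec': array([ 2.15722136, -2.16387272,  0.13431014]), 'tvec': array([0.00439739, 0.54933381, 1.36548863])}
```

View pics/top0.png

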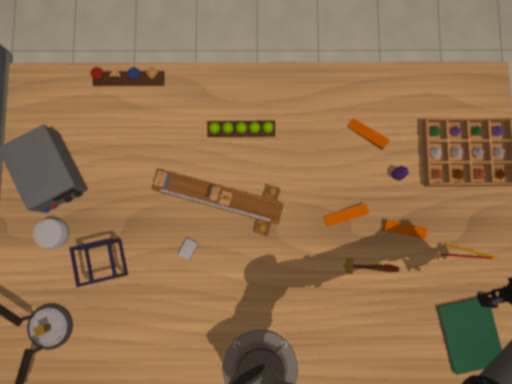

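View pics/scene0.png

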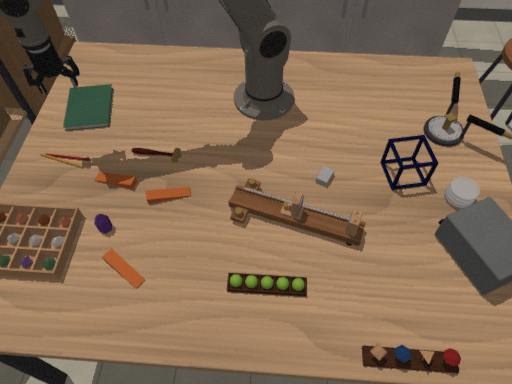

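Top view: the left-most orange wedge is at about (346,214). The track runs from its fixed jaw (162,180) to its screw end (278,210), with the feet at (272,191) and (262,227).

```bash
cat > h.py <<'E'
import cv2,numpy as np
from bench import r
def ray(c,uv,z):
    R,_=cv2.Rodrigues(np.array(c["rvec"]));t=np.array(c["tvec"]).ravel()
    C=-R.T@t;d=R.T@np.array([(uv[0]-c["cx"])/c["fx"],(uv[1]-c["cy"])/c["fy"],1.])
    return C+d*(z-C[2])/d[2]
def proj(c,p):
    K=np.array([[c["fx"],0,c["cx"]],[0,c["fy"],c["cy"]],[0,0,1.]])
    return cv2.projectPoints(np.array(p,float).reshape(-1,1,3),np.array(c["rvec"]),np.array(c["tvec"]),K,None)[0].reshape(-1,2)
def orange(f):
    h=cv2.cvtColor(f,cv2.COLOR_RGB2HSV);return cv2.inRange(h,(5,190,90),(16,255,255))
E
python3 - <<'E'
from h import *
im=[]
for n in("scene","top"):
    f=cv2.imread(f"pics/{n}0.png");c=r.calibration(n)
    m=orange(f[:,:,::-1].copy())
    cs,_=cv2.findContours(m,cv2.RETR_EXTERNAL,cv2.CHAIN_APPROX_NONE)
    for k in cs:
        if cv2.contourArea(k)<100: continue
        q=cv2.boxPoints(cv2.minAreaRect(k))
        print(n,cv2.contourArea(k),np.round(q,1).tolist(),[ray(c,p,.01)[:2].round(3).tolist() for p in q])
    x,y=(135,170) if n=="scene" else (225,165)
    im.append(cv2.resize(f[y:y+70,x:x+150],None,fx=5,fy=4.2,interpolation=cv2.INTER_CUBIC))
cv2.imwrite("pics/crop1.png",np.vstack(im))
E
```

```text
scene 266.5 [[96.30000305175781, 183.3000030517578], [97.5999984741211, 172.0], [135.6999969482422, 176.39999389648438], [134.3000030517578, 187.6999969482422]] [[0.454, -0.525], [0.408, -0.534], [0.417, -0.401], [0.464, -0.394]]
top 422.5 [[382.5, 230.0], [384.6000061035156, 218.89999389648438], [427.0, 226.89999389648438], [424.79998779296875, 238.10000610351562]] [[0.428, -0.397], [0.463, -0.405], [0.437, -0.541], [0.401, -0.532]]
top 436.0 [[323.3999938964844, 216.1999969482422], [365.1000061035156, 202.3000030517578], [368.6000061035156, 212.8000030517578], [326.8999938964844, 226.6999969482422]] [[0.473, -0.207], [0.517, -0.344], [0.483, -0.354], [0.439, -0.218]]
top 426.5 [[346.20001220703125, 127.69999694824219], [352.20001220703125, 117.5], [389.1000061035156, 139.1999969482422], [383.1000061035156, 149.39999389648438]] [[0.766, -0.289], [0.801, -0.31], [0.727, -0.43], [0.693, -0.409]]
```

View pics/crop1.png

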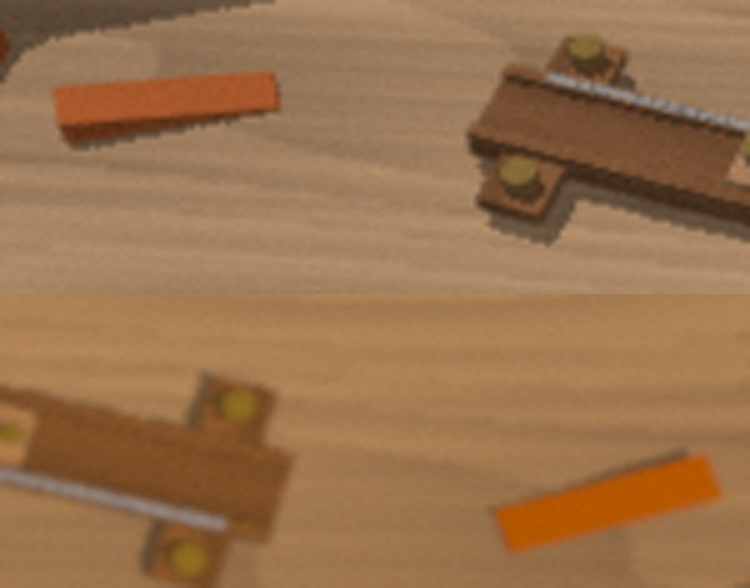

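Crops: the wedge's taller flank is at its end away from the track, so the toe already points at the track. Knurled heads in the top view are at about (272.6,191.4) and (262.6,227.9).

```bash
cat >> h.py <<'E'
from scipy.spatial.transform import Rotation as Ro
def go(target,heading):
    """shift in tool axes + roll so that TCP reaches target; tool y across heading (mod pi)"""
    o=r.get_obs();R=Ro.from_rotvec(o["orientation"]).as_matrix()
    d=R.T@(np.array(target)-o["tcp_pos"])
    h=R.T@np.array([np.cos(heading),np.sin(heading),0]); a=np.arctan2(h[1],h[0]); a=(a+np.pi/2)%np.pi-np.pi/2
    print("shift",d.round(4),"roll",round(a,4),"tcp",o["tcp_pos"].round(4),"F",o["contact_force"].round(2),"z",R[:,2].round(4),"x",R[:,0].round(3),"grip",o["grip_width"],"t",o["clock"])
E
python3 - <<'E'
from h import *
f=cv2.imread("pics/top0.png");c=r.calibration("top")
L=ray(c,(272.6,191.4),.052)[:2];Rr=ray(c,(262.6,227.9),.052)[:2]
# scene check: heads
cs=r.calibration("scene")
print("heads top",L,Rr,np.linalg.norm(L-Rr))
for uv in((585/5+135,170+48/4.2),(518/5+135,170+172/4.2)): print("scene head",ray(cs,uv,.052))
# end-face corners at rail top z .043
for u,v in((292,455),(265,540)): print("end corner",ray(c,(225+u/5,165+(v-294)/4.2),.043))
u=(L-Rr)/np.linalg.norm(L-Rr)
for s in(1,-1):
    x=s*np.array([u[1],-u[0]])
    if x[1]>0:
        m=(L+Rr)/2;print("track x dir",x,"heading",np.degrees(np.arctan2(x[1],x[0])),"end",m-x*.045)
toe=(np.array([.473,-.207])+[.439,-.218])/2;butt=(np.array([.517,-.344])+[.483,-.354])/2
w=(toe-butt)/np.linalg.norm(toe-butt);g=(toe+butt)/2-.04*w
print("wedge",(toe+butt)/2,"g",g,np.degrees(np.arctan2(w[1],w[0])))
go([*g,.30],np.arctan2(w[1],w[0]))
E
```

```text
heads top [ 0.54884264 -0.04206949] [ 0.43392119 -0.00996486] 0.11932161883447408
scene head [ 0.44139771 -0.00653797  0.052     ]
scene head [ 0.55501509 -0.03826639  0.052     ]
end corner [ 0.51173647 -0.0763609   0.043     ]
end corner [ 0.44772738 -0.05868488  0.043     ]
track x dir [0.2690596  0.96312353] heading 74.39168452251886 end [ 0.47927423 -0.06935773]
wedge [ 0.478   -0.28075] g [ 0.49027196 -0.31882097] 107.86643163198865
shift [ 0.3251 -0.1884  0.1041] roll -1.4778 tcp [ 0.2658 -0.6202  0.4038] F [-0.29  0.79  0.74] z [-8.0e-04  1.5e-03 -1.0e+00] x [ 0.919  0.394 -0.   ] grip 0.08530693012328823 t 0.1
```

Call:
carry_out --pt "0.041 -0.024 0.013 -0.147 0.085" --pt "0.081 -0.047 0.026 -0.294 0.085" --pt "0.122 -0.071 0.039 -0.441 0.085" --pt "0.163 -0.094 0.052 -0.588 0.085" --pt "0.203 -0.118 0.065 -0.735 0.085" --pt "0.244 -0.141 0.078 -0.882 0.085" --pt "0.284 -0.165 0.091 -1.029 0.085" --pt "0.325 -0.188 0.104 -1.176 0.085" --force 60

```text
clock: 0.9
tcp_pos: [0.4911, -0.318, 0.3001]
orientation: [-2.204, -2.239, 0.0]
contact_force: [1.7, -1.1, 0.4]
grip_width: 0.0852
gripper_force: 0.0
```

Call:
carry_out --pt "0 0 0 -0.147 0.085" --pt "0 0 0 -0.3 0.085" --pt "0 0 0 -0.3 0.085" --pt "0 0 0 -0.3 0.085" --pt "0 0 0 -0.3 0.085" --pt "0 0 0 -0.3 0.085" --pt "0 0 0 -0.3 0.085" --pt "0 0 0 -0.3 0.085"

```text
clock: 1.7
tcp_pos: [0.4905, -0.3197, 0.3008]
orientation: [1.853, 2.537, -0.0]
contact_force: [-0.1, 0.2, 0.7]
grip_width: 0.0851
gripper_force: 0.0
```

Run:
```python
from h import *
go([.4903,-.3188,.176],np.radians(107.87))
c=r.calibration("wrist");f=r.grab_frame("wrist");cv2.imwrite("pics/w1.png",f[:,:,::-1])
k=max(cv2.findContours(orange(f),cv2.RETR_EXTERNAL,cv2.CHAIN_APPROX_NONE)[0],key=cv2.contourArea)
q=cv2.boxPoints(cv2.minAreaRect(k));print(q.round(),[ray(c,p,.01)[:2].round(4).tolist() for p in q])
```

```text
shift [9.000e-04 1.000e-04 1.248e-01] roll -0.0027 tcp [ 0.4905 -0.3197  0.3008] F [-0.06  0.2   0.74] z [ 0.e+00 -1.e-04 -1.e+00] x [-0.304  0.953 -0.   ] grip 0.08511816198050556 t 1.7
[[237.  42.]
 [283.  42.]
 [283. 225.]
 [237. 225.]] [[0.4403, -0.2192], [0.4727, -0.2089], [0.5198, -0.3468], [0.4817, -0.359]]
```

View pics/w1.png

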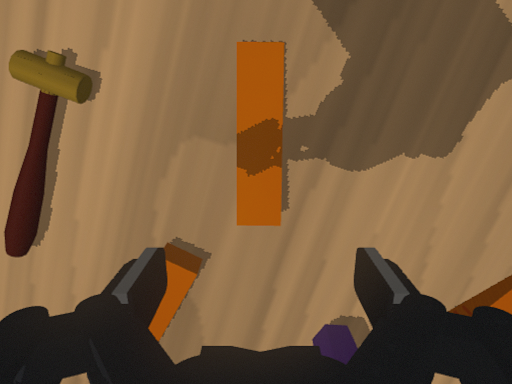

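Wrist view: the wedge stands upright in the picture, columns 237–283. Its toe is at row 42 and its butt at row 225. It looks wider at the butt when cast onto one plane, so the butt is the thick end.

Run:
```python
from h import *
f=cv2.imread("pics/w1.png")[:,:,::-1].copy();c=r.calibration("wrist")
m=orange(f)[30:235,225:300]
for row in(50,100,200,218):
    s=np.where(m[row-30])[0]+225;print(row,s.min(),s.max())
def at(l,rr,row,z): return ray(c,(l,row),z)[:2],ray(c,(rr,row),z)[:2]
t=at(237,285,42,.004);b=at(237,281.5,225,.027)
print(t,b,np.linalg.norm(t[0]-t[1]),np.linalg.norm(b[0]-b[1]))
T=(t[0]+t[1])/2;B=(b[0]+b[1])/2;w=(T-B);print("len",np.linalg.norm(w));w/=np.linalg.norm(w)
h=np.arctan2(w[1],w[0]);g=(T+B)/2-.04*w;print("ctr",(T+B)/2,"g",g,np.degrees(h))
go([*g,.176],h)
```

```text
50 237 283
100 237 282
200 237 281
218 237 280
(array([ 0.43968756, -0.21849756]), array([ 0.47425877, -0.20748159])) (array([ 0.48080647, -0.35180947]), array([ 0.51526275, -0.34082267])) 0.03628388425150532 0.03616551908806849
len 0.13950626167043406
ctr [ 0.47750389 -0.27965282] g [ 0.48927725 -0.31788093] 107.11760901352908
shift [ 0.0021 -0.0006  0.1248] roll 0.0107 tcp [ 0.4905 -0.3197  0.3008] F [ 0.27 -0.96 -0.04] z [ 0.e+00 -1.e-04 -1.e+00] x [-0.305  0.952 -0.   ] grip 0.08505300879526209 t 1.75
```

Call:
carry_out --pt "0.001 -0.0006 0.035 0.011 0.07" --pt "0.002 -0.0006 0.07 0.011 0.07" --pt "0.002 -0.0006 0.1 0.011 0.065" --pt "0.002 -0.0006 0.115 0.011 0.06" --pt "0.002 -0.0006 0.122 0.011 0.055" --pt "0.002 -0.0006 0.1245 0.011 0.055" --pt "0.002 -0.0006 0.1245 0.011 0.055" --pt "0.002 -0.0006 0.1245 0.011 0.05"

```text
clock: 2.55
tcp_pos: [0.4899, -0.3182, 0.1775]
orientation: [1.865, 2.526, 0.0]
contact_force: [0.4, 0.2, 0.2]
grip_width: 0.0497
gripper_force: 0.0
```

Call:
carry_out --pt "0 0 0 0 0.044" --pt "0 0 0 0 0.04" --pt "0 0 0 0 0.038" --pt "0 0 0 0 0.034" --pt "0 0 0 0 0.03" --pt "0 0 0 0 0.025" --pt "0 0 0 0 0.025" --pt "0 0 0 0 0.025" --force 60

```text
clock: 3.35
tcp_pos: [0.4896, -0.3181, 0.1768]
orientation: [1.865, 2.527, -0.0]
contact_force: [-0.9, 0.4, 6.7]
grip_width: 0.0347
gripper_force: 59.9
```

Run:
```python
from h import *
go([.4893,-.3179,.176],np.radians(107.12))
c=r.calibration("wrist");f=r.grab_frame("wrist");cv2.imwrite("pics/w2.png",f[:,:,::-1])
```

```text
shift [ 0.0003 -0.0002  0.0008] roll 0.0001 tcp [ 0.4896 -0.3181  0.1768] F [-0.9   0.38  6.74] z [ 5.e-04 -5.e-04 -1.e+00] x [-0.294  0.956 -0.001] grip 0.03466551970057397 t 3.35
```

View pics/w2.png

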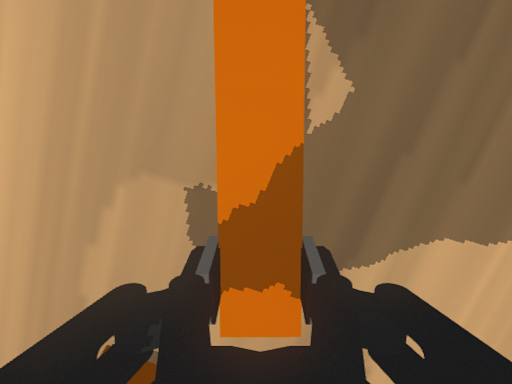

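The wedge is gripped square: butt at row 337, sides at columns 215–305. I'll lift it and look at the screw end from above.

Run:
```python
from h import *
go([.439,-.213,.34],np.radians(74.4))
```

```text
shift [ 0.1152 -0.0173 -0.1633] roll 0.5712 tcp [ 0.4896 -0.3181  0.1768] F [-2.14  0.02  5.56] z [ 5.e-04 -5.e-04 -1.e+00] x [-0.294  0.956 -0.001] grip 0.03462073556792933 t 3.4
```

Call:
carry_out --pt "0 0 -0.02 0 0.025" --pt "0.005 0 -0.05 0.07 0.025" --pt "0.025 -0.004 -0.085 0.18 0.025" --pt "0.05 -0.008 -0.12 0.29 0.025" --pt "0.075 -0.012 -0.145 0.4 0.025" --pt "0.1 -0.015 -0.16 0.5 0.025" --pt "0.115 -0.017 -0.163 0.571 0.025" --pt "0.115 -0.017 -0.163 0.571 0.025"

```text
clock: 4.2
tcp_pos: [0.4387, -0.2112, 0.3399]
orientation: [2.5, 1.902, 0.0]
contact_force: [0.2, -1.0, -0.9]
grip_width: 0.0347
gripper_force: 60.1
```

Call:
carry_out --pt "0 0 0 0 0.025" --pt "0 0 0 0 0.025" --pt "0 0 0 0 0.025" --pt "0 0 0 0 0.025" --pt "0 0 0 0 0.025" --pt "0 0 0 0 0.025" --pt "0 0 0 0 0.025" --pt "0 0 0 0 0.025"

```text
clock: 5.0
tcp_pos: [0.4393, -0.213, 0.3392]
orientation: [-2.502, -1.9, -0.0]
contact_force: [0.8, 0.3, -0.9]
grip_width: 0.0347
gripper_force: 60.1
```

Run:
```python
from h import *
go([.439,-.213,.34],np.radians(74.4))
c=r.calibration("wrist");f=r.grab_frame("wrist");cv2.imwrite("pics/w3.png",f[:,:,::-1])
R=Ro.from_rotvec(r.get_obs()["orientation"]).as_matrix();p=r.get_obs()["tcp_pos"]
print("pred toe px",proj(c,[p+R@[.11,s,.172] for s in(-.018,.018)]))
hsv=cv2.cvtColor(f,cv2.COLOR_RGB2HSV)
m=cv2.inRange(hsv,(18,120,60),(32,255,200))
for k in cv2.findContours(m,cv2.RETR_EXTERNAL,cv2.CHAIN_APPROX_NONE)[0]:
    if cv2.contourArea(k)>60:
        q=cv2.minAreaRect(k);print(cv2.contourArea(k),q[0],q[1],ray(c,q[0],.052))
```

```text
shift [-0.     -0.0003 -0.0008] roll 0.0004 tcp [ 0.4393 -0.213   0.3392] F [ 0.75  0.31 -0.88] z [-0.  0. -1.] x [0.269 0.963 0.   ] grip 0.034715173203339215 t 5.0
pred toe px [[213.909888    -3.81436027]
 [307.0108366   -3.91781383]]
1028.5 (161.01644897460938, 270.1561584472656) (30.567956924438477, 52.02833938598633) [ 0.33278129 -0.26315067  0.052     ]
```

View pics/w3.png

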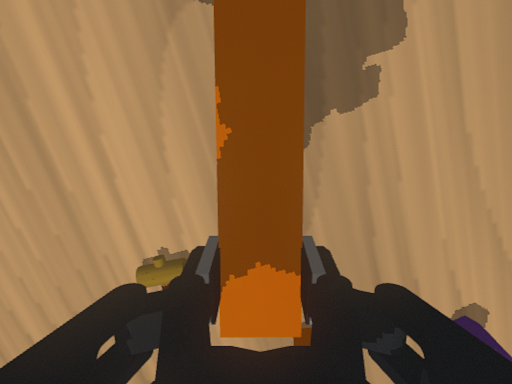

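The wedge hides nothing to the sides, but the track is still ahead of the view, so I'll move 90 mm farther forward, well above it.

Call:
carry_out --pt "0.02 0 -0.02 0 0.025" --pt "0.05 0 -0.035 0 0.025" --pt "0.075 0 -0.04 0 0.025" --pt "0.09 0 -0.04 0 0.025" --pt "0.09 0 -0.04 0 0.025" --pt "0.09 0 -0.04 0 0.025" --pt "0.09 0 -0.04 0 0.025" --pt "0.09 0 -0.04 0 0.025"

```text
clock: 5.85
tcp_pos: [0.4631, -0.1274, 0.379]
orientation: [-2.504, -1.897, 0.001]
contact_force: [-0.3, 0.1, -0.5]
grip_width: 0.0345
gripper_force: 60.1
```

Run:
```python
from h import *
c=r.calibration("wrist");f=r.grab_frame("wrist");cv2.imwrite("pics/w4.png",f[:,:,::-1])
hsv=cv2.cvtColor(f,cv2.COLOR_RGB2HSV)
m=cv2.inRange(hsv,(18,120,60),(32,255,200))
for k in cv2.findContours(m,cv2.RETR_EXTERNAL,cv2.CHAIN_APPROX_NONE)[0]:
    if cv2.contourArea(k)>60:
        q=cv2.minAreaRect(k);print(cv2.contourArea(k),q[0],q[1],ray(c,q[0],.052))
```

```text
642.0 (330.09613037109375, 54.51922607421875) (29.417421340942383, 31.18246841430664) [ 0.54889273 -0.04119334  0.052     ]
654.5 (190.6829376220703, 54.853675842285156) (31.547101974487305, 29.360668182373047) [ 0.43469389 -0.00926808  0.052     ]
```

View pics/w4.png

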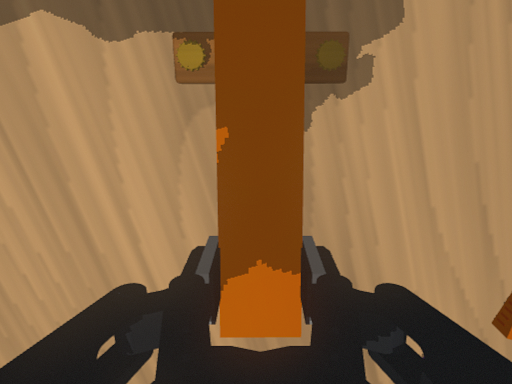

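The heads (331,54) and (191,55) give (0.549,−0.041) and (0.435,−0.009). That agrees with the top view to 1 mm, and their spacing is 119 mm against 120. The track end is at (0.480,−0.069), heading 74.4°, with 0.2 mm lateral error. I'll back off and lower.

Call:
carry_out --pt "-0.03 0 0 0 0.025" --pt "-0.065 0 0.01 0 0.025" --pt "-0.085 0 0.045 0 0.025" --pt "-0.089 0 0.085 0 0.025" --pt "-0.089 0 0.125 0 0.025" --pt "-0.089 0 0.16 0 0.025" --pt "-0.089 0 0.185 0 0.025" --pt "-0.089 0 0.196 0 0.025"

```text
clock: 6.7
tcp_pos: [0.4385, -0.2123, 0.1809]
orientation: [-2.5, -1.897, 0.003]
contact_force: [-0.6, -0.1, -0.6]
grip_width: 0.0348
gripper_force: 60.1
```

Call:
carry_out --pt "0 0 0.001 0 0.025" --pt "0 0 0.002 0 0.025" --pt "0 0 0.003 0 0.025" --pt "0 0 0.004 0 0.025" --pt "0 0 0.005 0 0.025" --pt "0 0 0.006 0 0.025" --pt "0 0 0.006 0 0.025" --pt "0 0 0.006 0 0.025"

```text
clock: 7.5
tcp_pos: [0.4395, -0.2121, 0.1772]
orientation: [2.502, 1.9, 0.0]
contact_force: [0.1, -0.1, 0.2]
grip_width: 0.0348
gripper_force: 60.1
```

Run:
```python
from h import *
x=np.array([.269,.963]);E=np.array([.4797,-.0686])
go([*(E-x*.15),.1768],np.radians(74.4))
go([*(E-x*.048),.1768],np.radians(74.4))
```

```text
shift [-0.001   0.0001  0.0004] roll 0.0002 tcp [ 0.4395 -0.2121  0.1772] F [ 0.13 -0.06  0.16] z [ 0. -0. -1.] x [ 0.269  0.963 -0.   ] grip 0.03477403837875562 t 7.5
shift [1.01e-01 1.00e-04 4.00e-04] roll 0.0002 tcp [ 0.4395 -0.2121  0.1772] F [ 0.13 -0.06  0.16] z [ 0. -0. -1.] x [ 0.269  0.963 -0.   ] grip 0.03477403837875562 t 7.5
```

Call:
carry_out --pt "0 0 0.0006 0 0.025" --pt "0 0 0.0012 0 0.025" --pt "0.01 0 0.0012 0 0.025" --pt "0.025 0 0.0012 0 0.025" --pt "0.04 0 0.0012 0 0.025" --pt "0.055 0 0.0012 0 0.025" --pt "0.065 0 0.0012 0 0.025" --pt "0.072 0 0.0012 0 0.025"

```text
clock: 8.3
tcp_pos: [0.4596, -0.1426, 0.1767]
orientation: [2.5, 1.899, 0.001]
contact_force: [-0.2, -1.8, 7.3]
grip_width: 0.0349
gripper_force: 60.9
```

Call:
carry_out --pt "0.003 0 0 0 0.025" --pt "0.006 0 0 0 0.025" --pt "0.009 0 0 0 0.025" --pt "0.011 0 0 0 0.025" --pt "0.011 0 0 0 0.025" --pt "0.011 0 0 0 0.025" --pt "0.011 0 0 0 0.025" --pt "0.011 0 0 0 0.025"

```text
clock: 9.1
tcp_pos: [0.4625, -0.1325, 0.1767]
orientation: [2.501, 1.898, 0.001]
contact_force: [-0.3, -1.1, 7.7]
grip_width: 0.0346
gripper_force: 61.0
```

Call:
carry_out --pt "0.002 0 0 0 0.025" --pt "0.004 0 0 0 0.025" --pt "0.006 0 0 0 0.025" --pt "0.008 0 0 0 0.025" --pt "0.01 0 0 0 0.025" --pt "0.012 0 0 0 0.025" --pt "0.012 0 0 0 0.025" --pt "0.012 0 0 0 0.025"

```text
clock: 9.9
tcp_pos: [0.4653, -0.122, 0.1767]
orientation: [2.502, 1.896, -0.001]
contact_force: [-1.5, -4.5, 7.5]
grip_width: 0.0346
gripper_force: 61.0
```

Run:
```python
from h import *
x=np.array([.269,.963]);E=np.array([.4797,-.0686])
go([*(E-x*.048),.1768],np.radians(74.4))
c=r.calibration("top");f=r.grab_frame("top");g=r.grab_frame("scene")
cv2.imwrite("pics/top1.png",f[:,:,::-1]);cv2.imwrite("pics/scene1.png",g[:,:,::-1])
a=cv2.resize(f[155:235,220:370],None,fx=5,fy=3.7,interpolation=cv2.INTER_CUBIC)
b=cv2.resize(g[165:245,170:320],None,fx=5,fy=3.7,interpolation=cv2.INTER_CUBIC)
cv2.imwrite("pics/crop2.png",np.vstack([a,b])[:,:,::-1])
```

```text
shift [ 0.0073 -0.0005 -0.0001] roll -0.0014 tcp [ 0.4653 -0.122   0.1767] F [-1.49 -4.49  7.5 ] z [ 8.e-04 -2.e-03 -1.e+00] x [ 0.27   0.963 -0.002] grip 0.03455052725352768 t 9.9
```

View pics/crop2.png

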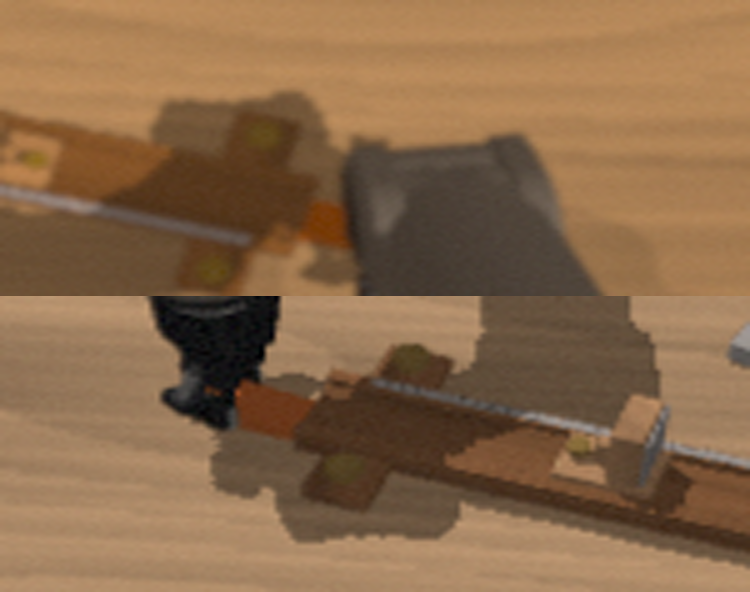

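The wedge is centred under the end. The axial force rose from about 1 N of drag to 4.7 N, so contact is made and the end is loaded. I'll push 9 mm farther, for about 2 mm of lift at the feet.

Call:
carry_out --pt "0.002 -0.0003 0 0 0.025" --pt "0.004 -0.0004 0 0 0.025" --pt "0.006 -0.0005 0 0 0.025" --pt "0.0075 -0.0005 0 0 0.025" --pt "0.009 -0.0005 0 0 0.025" --pt "0.009 -0.0005 0 0 0.025" --pt "0.009 -0.0005 0 0 0.025" --pt "0.009 -0.0005 0 0 0.025"

```text
clock: 10.8
tcp_pos: [0.4672, -0.1133, 0.1767]
orientation: [2.502, 1.896, -0.001]
contact_force: [-1.4, -5.6, 6.6]
grip_width: 0.035
gripper_force: 61.0
```

Run:
```python
from h import *
x=np.array([.269,.963]);E=np.array([.4797,-.0686])
go([*(E-x*.047),.1768],np.radians(74.4))
# sub-pixel image shift of untouched-lit track areas vs start, and of background
for n,boxes in(("top",{"fixedjaw":(150,165,30,35),"bg":(180,235,20,25)}),("scene",{"fixedjaw":(335,205,35,40),"footR":(225,203,26,20),"footL":(240,175,25,16),"slider":(285,190,22,30),"bg":(315,165,20,22)})):
    a=cv2.cvtColor(cv2.imread(f"pics/{n}0.png"),cv2.COLOR_BGR2GRAY)
    f=r.grab_frame(n);cv2.imwrite(f"pics/{n}2.png",f[:,:,::-1]);b=cv2.cvtColor(f,cv2.COLOR_RGB2GRAY)
    for k,(u,v,w,h) in boxes.items():
        A,B=[cv2.Laplacian(cv2.GaussianBlur(i[v:v+h,u:u+w],(3,3),0).astype(np.float32),5) for i in(a,b)]
        s,q=cv2.phaseCorrelate(A,B,cv2.createHanningWindow((w,h),5));print(n,k,np.round(s,2),round(q,2))
c=r.calibration("scene")
P=np.array([.44,-.009,.05]);print("px per 2mm lift",np.diff(proj(c,[P,P+[0,0,.002]]),axis=0),"per 5mm along",np.diff(proj(c,[P,P+[*(x*.005),0]]),axis=0))
```

```text
shift [-0.0006  0.     -0.0001] roll -0.0015 tcp [ 0.4672 -0.1133  0.1767] F [-1.43 -5.57  6.62] z [ 7.0e-04 -2.1e-03 -1.0e+00] x [ 0.27   0.963 -0.002] grip 0.034987929769953595 t 10.8
top fixedjaw [-0.59 -0.1 ] 1.01
top bg [0.1  0.65] 1.12
scene fixedjaw [0.69 0.11] 0.85
scene footR [ 0.65 -0.5 ] 0.37
scene footL [0.54 0.65] 0.46
scene slider [ 0.52 -0.25] 0.82
scene bg [-0.25 -0.14] 0.99
px per 2mm lift [[-0.01188564 -0.36721605]] per 5mm along [[1.46519648 0.42413876]]
```

Run:
```python
from h import *
a=cv2.imread("pics/scene0.png")[170:235,195:295];b=cv2.imread("pics/scene2.png")[170:235,195:295]
b=np.clip(b*1.5,0,255).astype(np.uint8)
cv2.imwrite("pics/crop3.png",np.vstack([cv2.resize(i,None,fx=8,fy=4.6,interpolation=cv2.INTER_CUBIC) for i in(a,b)]))
c=r.calibration("scene")
for n in("scene0","scene1","scene2"):
    f=cv2.imread(f"pics/{n}.png");h=cv2.cvtColor(f,cv2.COLOR_BGR2HSV).astype(float)
    out=[]
    for u,v in((252,182),(238.6,211)):
        p=h[int(v)-9:int(v)+10,int(u)-10:int(u)+11]
        w=np.clip(p[...,0]-16,0,8)*(p[...,0]<40)*(p[...,1]>110)
        ys,xs=np.mgrid[int(v)-9:int(v)+10,int(u)-10:int(u)+11]
        out+=[(w*xs).sum()/w.sum(),(w*ys).sum()/w.sum()]
    print(n,np.round(out,2))
```

```text
scene0 [251.85 181.37 238.23 211.16]
scene1 [251.85 181.31 238.17 210.93]
scene2 [252.07 181.38 238.28 210.69]
```

View pics/crop3.png

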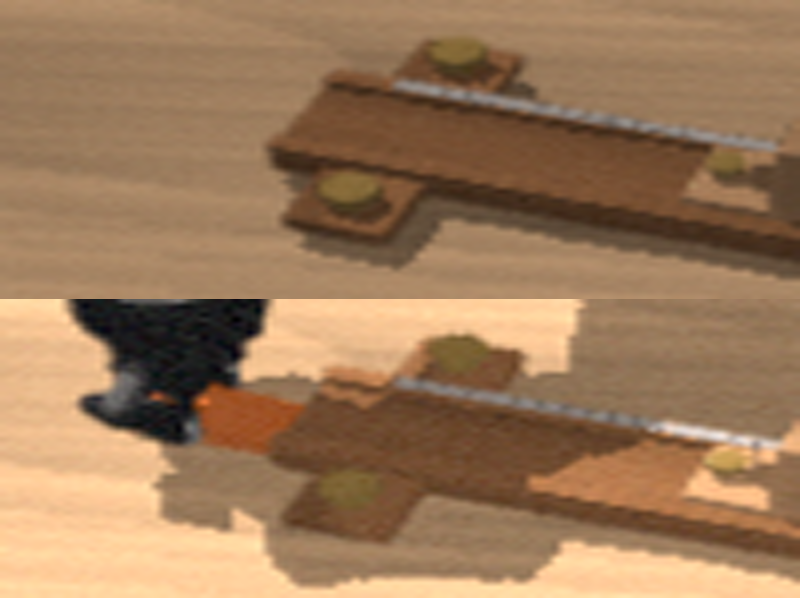

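Final view: the wedge (orange at 200–300, 385–450) is centred under the end. The heads moved less than 0.3 px sideways, so the track has not shifted, and the hand is clear of the track. The insertion of about 63 mm and the steady load match about 2.3 mm of lift.

```bash
python3 -c "
from bench import r
print(r.hand_in())"
```

```text
the job is handed in; nothing more can be done
None
```

I pushed the wedge about 63 mm under the middle of the track's screw end and handed the job in with it still gripped; by geometry both feet are about 2 mm off the counter. The images were too coarse to confirm the lift: they suggested about 2.5 mm at the right foot and showed nothing at the left.

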